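# Crank the brooch turntable until the empty dish is under the bead chute

### The job

Turn the hand crank of the brooch turntable until the one empty steel dish stands centred under the mouth of the bead chute, then let go. Grip the crank by its loose wooden sleeve and keep the sleeve held whenever the crank turns; do not push the turntable or the bare crank arm, and leave the things lying around it where they are.

Things in the scene. Friction and masses are not known exactly. Their poses are not given: they have to be found in the camera images.
- drive: Bolted-down green steel base, 330 long (x) x 100 wide x 40 high, carrying crank, turntable and chute. Origin: on the table top at the foot of the vertical crank axis; x points to the vertical turntable axis, 230 away; y left, z up. The bead hopper (a funnel on a post, 90 in diameter, top at 190) stands 230 ahead and 195 left of the crank axis.
- turntable: Grey round turntable, 260 in diameter, its top 54 above the table. Four steel dishes on it (84 in diameter, 13 high, centres 80 from its axis, a quarter turn apart): three hold a flower brooch, one is empty. Driven by the crank through a belt: same direction, half as far. Origin on its axis, 46 above the table; y points to the empty dish.
- sleeve: Loose wooden grip sleeve of the crank: upright cylinder, 24 in diameter, 56 high, spinning freely on a vertical steel pin at the end of the crank arm. Origin at its middle, 110 above the table and 70 from the crank axis; z up; the pin's head reaches 144. About 2 to 3 N moves it round its circle; the crank stays where it is left.
- crank (a joint): Crank turn in rad, anticlockwise from above; steel arm, top of bar at 78, hub nut up to 92. At 0 the arm points along the drive's x and the empty dish is centred under the chute; so again every 4 pi (two crank turns, one of the turntable). Starts between 2.2 and 10.3. Either direction will do; no stops within a turn and a half either way.
- empty_dish (a point): Centre of the inner floor of the empty dish, 57 above the table, 80 from the turntable axis; it goes round with the turntable.
- chute_mouth (a point): Middle of the lower end of the narrow aluminium bead chute (34 wide), 105 above the table, fixed to the drive, 80 to the left (drive's +y) of the turntable axis. The dish is in place when its centre is straight below this point.
- glue_jar: Bystander: white plastic jar, 54 in diameter, 65 high, upright. Origin at the centre of its underside.
- dish_stack: Bystander: two nested small steel dishes, 90 in diameter, 26 high. Origin at the centre of the underside.
- loose_brooch: Bystander: brass flower brooch lying flat, about 45 in diameter, 11 high. Origin at the centre of its underside.

How it is judged:
On the way, in this order (a step that is already met when the one before it is completed fails the run):
1. the sleeve is held in the fingers while the empty dish is still away from the chute (contact force between the fingers and sleeve above 5 N and horizontal distance between empty_dish and chute_mouth above 0.04 m), for 0.2 s.
2. the empty dish has come under the chute mouth (within 15 mm) with the sleeve still held (contact force between the fingers and sleeve above 5 N and horizontal distance between empty_dish and chute_mouth below 0.015 m), for 0.2 s.
At the end, for the whole second after the job is handed in: The centre of the empty dish is within 15 mm, seen from above, of the point below the chute mouth; the crank is at rest and released; jar, dish stack and loose brooch are within 30 mm of where they were (horizontal distance between empty_dish and chute_mouth below 0.015 m and velocity of joint crank between -0.05 and 0.05 rad/s and distance of each of glue_jar, dish_stack, loose_brooch from where it was at the start of the episode below 0.03 m); the robot touches nothing.
It fails at once if the crank turned with the fingers off the sleeve ((velocity of joint crank above 0.15 rad/s or velocity of joint crank below -0.15 rad/s) and contact force between the fingers and sleeve below 0.05 N and distance between the grasp point and sleeve above 0.04 m).
It fails at once if the glue jar shifted by more than 30 mm (distance of glue_jar from where it was at the start of the episode above 0.03 m).
It fails at once if the dish stack shifted by more than 30 mm (distance of dish_stack from where it was at the start of the episode above 0.03 m).
It fails at once if the loose brooch shifted by more than 30 mm (distance of loose_brooch from where it was at the start of the episode above 0.03 m).
It also fails if it takes over 50 s, if anything falls off the work surface, if the arm or the gripper's body presses on something with over 40 N, if the wrist force passes 120 N, or if a joint passes its speed limit or range.

### The arm

A 7-joint arm with a two-finger parallel gripper is mounted at the origin on the work surface. World frame = base frame: x ahead of the robot, y to its left, z up, the work surface at z = 0. Lengths are in m, angles in rad, forces in N, time in s.
With the tool pointing down it reaches from about 0.425 to 0.875 m from the base axis. Payload 4.7 kg.
Tool frame: the origin (TCP) lies at the very end of the fingers, on their centre line; the grasp point (between the pads) lies 19 mm behind it; z points along the fingers, y is the line along which they close (so a half turn about z gives the same grasp; the last joint's range is limited). The gripper opens to 87 mm and grips with 3 to 60 N. Pads are 19 mm wide; open, the fingers measure 117 mm over their backs; the gripper's body (75 mm by 190 mm) begins 51 mm behind the grasp point.
Start: joints at [-1.171, 0.321, -0.07, 1.45, 0.023, 1.371, -0.057], TCP at [0.245, 0.602, 0.223] pointing down, gripper open.
Joint ranges: [-2.86, 2.86], [-0.3, 2.09], [-1.38, 1.24], [0.06, 2.45], [-1.56, 4.7], [0.09, 2.05], [-2.69, 2.69]. Speed limits (rad/s): [2.57, 2.57, 3.14, 3.14, 3.14, 3.14, 3.14].

### API

Orientations are given as a rotation vector (axis times angle).
In Python, from bench import ctrl, vision gives the robot as it stands.
- The arm moves only by the tool jog_arm, never from a script. Its argument "increments" is a list of rows, each an object of numbers: "tx", "ty", "tz": the shift along the tool's x, y, z in mm; "wx", "wy", "wz": the turn, a rotation vector about the tool's x, y, z in rad; "gripper": the opening, from 0 (shut) to 1 (fully open). In form: [{"tx": .., "ty": .., "tz": .., "wx": .., "wy": .., "wz": .., "gripper": ..}, ...]. A call has exactly 5 rows; each row is the pose to reach, as a shift and turn from the pose commanded when the call began, along the tool's axes at that moment; what a row does not reach only later rows make up. A row lasts 1/12 s, in which the tool goes at most 41.7 mm and 7.16 degrees, less where a joint would pass 70% of its speed; a pose out of reach is approached as far as the arm can. A call with a gripper value outside its range is refused whole. The fingers move at their own pace and stop on an object; "grip_force" is the grip in N (left out, the last holds). Time passes only in rows, so rows that repeat a pose let the fingers close, or fill a call up. It gives the time, the measured TCP pose, the force, the opening and the grip force at its end, in the units of the state.
- ctrl.get_state(): the state, without advancing time (a new reading comes with each control period).
- vision.get_image(name): name is "scene" or "top"; returns a dict with "color" (384x512x3 uint8, blue, green, red), "fx", "fy", "cx", "cy" (pixels), "k1" (the pictures are not rectified: a ray, as slopes to the right and down, at radius r is drawn at 1 + k1 r^2 times it, then the intrinsics apply), "extrinsics" (4x4, takes a point from world to camera coordinates). Camera axes: x right, y down, z forward; pixel columns grow to the right and rows downward; lengths in m; the calibration is good to about 2 mm. A picture is of the moment at which its call begins. There is no depth.
- ctrl.close_job(): hands the job in; it is judged then, once.
Trained networks look in the newest picture that a camera, given by its name, has taken for a name from the list of things; names that differ only in an ending like _2 or _b are one class to them, and where a whole thing is asked for, a point or a joint stands for the part that bears it (a point fixed in the world has none). Each returns a list of dicts, best first, with "conf" (0 to 1); they miss things now and then, are a little off and sometimes report something else, mostly with a low value. They report only what shows in the picture. A call takes as long as a camera call.
- vision.spot_in(camera, thing): "bbox" ([left, top, right, bottom] in pixels, round what is visible of it).
The state is a dict: "time": time; "joint_positions": joint angles; "qd": joint speeds; "joint_torque": joint torques, N m; "position": TCP position; "tool_rot": TCP orientation; "ft_force": force on the tool from outside, world axes, zero at the start; "torque": the same for the moment, N m; "grip_width": opening from 0.0 (shut) to 1.0 (fully open); "grip_force": force on a finger pad.
Only numpy, scipy, OpenCV 4.12 (cv2) and the standard library are available. Lean on these libraries where they do the work, as an engineer would, in place of code of your own. Each camera call takes 0.05 s, during which the arm holds its last target. There are 200 camera calls.

## Working session

There is one attempt and no reset: what is moved stays moved. The work goes in short steps, Python scripts to look and compute and a tool call to move; the robot and the scene stay as the last step left them, time stands still between calls to the robot, and variables do not carry over. Pictures are saved under pics/ and viewed, at most 10 in all, crops included, and the job is handed in when it is done.

Besides the shell and the picture viewer there is one more tool, called after ">>>" by a JSON object that holds its "fn" and its "kwargs", one argument or row to a line. jog_arm: Moves the arm, as the interface text tells. Its arguments: {"type":"object","properties":{"increments":{"type":"array"},"grip_force":{"type":"number"}},"required":["increments"]}

```bash
ls; mkdir -p pics; python3 - <<'E'
from bench import ctrl, vision
import cv2
s=ctrl.get_state(); print({k:s[k] for k in('time','position','tool_rot','grip_width','joint_positions')})
for n in('scene','top'):
    im=vision.get_image(n); cv2.imwrite(f'pics/{n}0.png',im['color']); print(n,{k:im[k] for k in im if k!='color'})
    for t in('sleeve','empty_dish','turntable','drive','crank','glue_jar','dish_stack','loose_brooch'):
        print(t,[(d['bbox'],round(d['conf'],2)) for d in vision.spot_in(n,t)[:2]])
E
```

```text
pics
{'time': 0.0, 'position': array([0.24447058, 0.60167636, 0.22146137]), 'tool_rot': array([-6.02213239e-01, -3.08310931e+00,  3.00323437e-03]), 'grip_width': 0.9988829884896412, 'joint_positions': array([-1.1708914 ,  0.32182831, -0.07005114,  1.45166795,  0.02264403,
        1.37080668, -0.05689817])}
scene {'fx': 349.28196969224575, 'fy': 349.28196969224575, 'cx': 260.6131432802713, 'cy': 194.12871965330265, 'k1': 0.03591738694562011, 'extrinsics': array([[ 0.60175967,  0.7986426 , -0.00743661, -0.34088649],
       [ 0.57429283, -0.43915035, -0.69089414, -0.30813163],
       [-0.55504328,  0.41148144, -0.72291769,  1.3368077 ],
       [ 0.        ,  0.        ,  0.        ,  1.        ]])}
sleeve [([227.1, 190.1, 241.5, 209.5], 0.54)]
empty_dish [([230.6, 212.0, 338.2, 311.4], 0.82)]
turntable [([229.3, 212.1, 338.3, 305.2], 0.78)]
drive [([219.1, 172.4, 385.3, 305.5], 0.74)]
crank [([225.4, 181.9, 246.8, 206.7], 0.79)]
glue_jar [([114.4, 233.5, 144.3, 261.9], 0.84)]
dish_stack [([326.4, 130.7, 351.2, 150.6], 0.64)]
loose_brooch [([136.2, 282.3, 159.6, 298.2], 0.75)]
top {'fx': 426.37855279164904, 'fy': 426.37855279164904, 'cx': 253.42467829125306, 'cy': 193.13471597999052, 'k1': -0.157432304674845, 'extrinsics': array([[ 0.0202359 , -0.99978066, -0.00539752, -0.03660191],
       [-0.99917976, -0.02003375, -0.03519175,  0.60474826],
       [ 0.0350759 ,  0.00610523, -0.999366  ,  1.17966266],
       [ 0.        ,  0.        ,  0.        ,  1.        ]])}
sleeve [([259.9, 194.1, 289.9, 220.1], 0.68)]
empty_dish [([231.4, 83.9, 326.9, 176.4], 0.84)]
turntable [([231.4, 86.9, 326.1, 179.9], 0.59)]
drive [([184.9, 85.2, 327.1, 236.1], 0.92)]
crank [([260.3, 195.1, 290.5, 219.3], 0.61)]
glue_jar [([369.8, 223.6, 392.1, 242.5], 0.82)]
dish_stack [([97.3, 205.6, 129.2, 241.3], 0.92)]
loose_brooch [([374.2, 181.7, 391.6, 196.9], 0.55)]
```

```bash
python3 - <<'E'
import cv2
a=cv2.imread('pics/scene0.png');b=cv2.imread('pics/top0.png')
cv2.imwrite('pics/a.png',cv2.resize(a[160:320,190:400],None,fx=3.7,fy=3.7,interpolation=2))
cv2.imwrite('pics/b.png',cv2.resize(b[70:250,170:400],None,fx=3.3,fy=3.3,interpolation=2))
E
```

```text
(no output)
```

View pics/a.png

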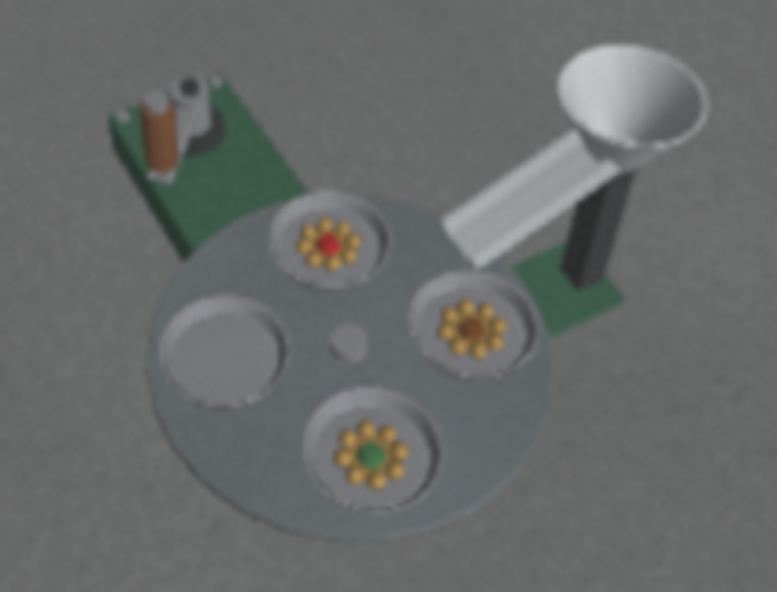

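View pics/b.png

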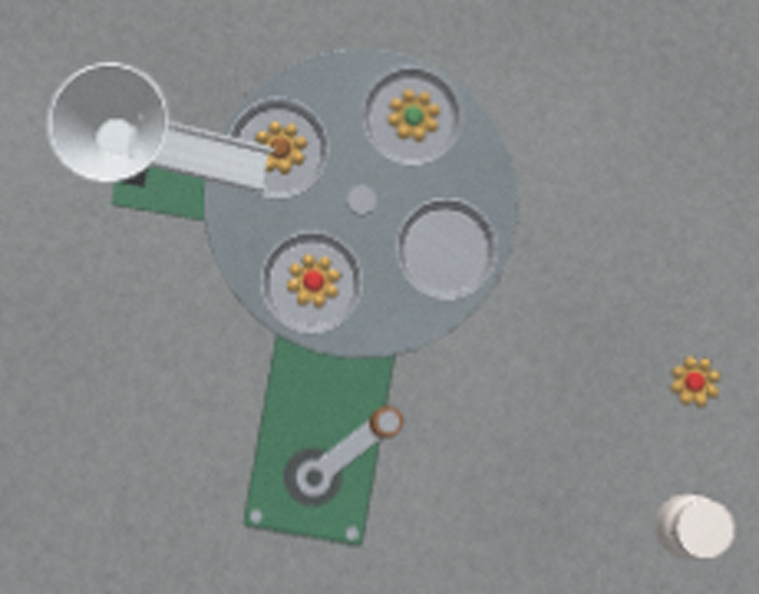

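The scene crop shows the sleeve at about (160,135), the hub at (190,87) and the empty dish at (222,350). The top crop shows the hub at (314,478), the sleeve top at (387,421) and the empty dish at (447,248). The brooch and the jar are off to the right, clear of the crank. Next I'll fit the drive pose and crank angle to these points.

```bash
cat > h.py <<'E'
import numpy as np
from scipy.optimize import least_squares
from scipy.spatial.transform import Rotation as R
TOP=(426.37855,426.37855,253.42468,193.13472,-0.1574323,np.array([[ 0.0202359 , -0.99978066, -0.00539752, -0.03660191],[-0.99917976, -0.02003375, -0.03519175,  0.60474826],[ 0.0350759 ,  0.00610523, -0.999366  ,  1.17966266]]))
SC=(349.28197,349.28197,260.61314,194.12872,0.035917387,np.array([[ 0.60175967,  0.7986426 , -0.00743661, -0.34088649],[ 0.57429283, -0.43915035, -0.69089414, -0.30813163],[-0.55504328,  0.41148144, -0.72291769,  1.3368077 ]]))
def proj(c,p):
    X=c[5][:,:3]@p+c[5][:,3]; s=X[:2]/X[2]; s=s*(1+c[4]*s@s)
    return np.array([c[0]*s[0]+c[2],c[1]*s[1]+c[3]])
def unproj(c,uv,z):
    return least_squares(lambda q:proj(c,np.array([q[0],q[1],z]))-uv,[.5,.3]).x
def u2(a): return np.array([np.cos(a),np.sin(a)])
def pt(p,n):
    x,y,w,q=p; o=np.array([x,y]); ax=o+.23*u2(w); d=w+np.pi/2+q/2
    t={'hub':(o,.092),'pin':(o+.07*u2(w+q),.144),'dish':(ax+.08*u2(d),.057),'chute':(ax+.08*u2(w+np.pi/2),.105),'hop':(ax+.195*u2(w+np.pi/2),.19)}
    for i in(1,2,3): t[f'b{i}']=(ax+.08*u2(d+i*np.pi/2),.066)
    return np.r_[t[n][0],t[n][1]]
def fit(obs,p0):
    f=lambda p:np.concatenate([(proj(c,pt(p,n))-uv) for c,n,uv in obs])
    return least_squares(f,p0,loss='soft_l1')
E
cat > f.py <<'E'
from h import *
T=lambda x,y:np.array([170+(x+.5)/3.3-.5,70+(y+.5)/3.3-.5])
S=lambda x,y:np.array([190+(x+.5)/3.7-.5,160+(y+.5)/3.7-.5])
obs=[(TOP,'hub',T(314,478)),(TOP,'pin',T(388,421)),(TOP,'dish',T(447,250)),(TOP,'hop',T(108,122)),(TOP,'chute',T(266,172)),
 (TOP,'b1',T(413,116)),(TOP,'b2',T(281,148)),(TOP,'b3',T(313,281)),
 (SC,'hub',S(190,87)),(SC,'pin',S(157,100)),(SC,'dish',S(223,354)),(SC,'hop',S(634,103)),(SC,'chute',S(462,247)),
 (SC,'b1',S(371,455)),(SC,'b2',S(473,327)),(SC,'b3',S(330,244))]
h=unproj(TOP,T(314,478),.092); print('hub',h)
best=None
for q in np.arange(2.2,10.4,.4):
    r=fit(obs,[*h,-.15,q])
    if best is None or r.cost<best.cost: best=r
p=best.x; print(best.cost,p); print(np.round(best.fun.reshape(-1,2),1).tolist())
print('pin',pt(p,'pin'),'dish',pt(p,'dish'),'chute',pt(p,'chute'))
E
python3 f.py; python3 -c "
from h import *
for n,uv,z in (('jar',(381,233),.03),('stack',(113,223),.013),('br',(383,189),.005)): print(n,unproj(TOP,np.array(uv),z))
print(R.from_rotvec([-6.02213239e-01, -3.08310931e+00,  3.00323437e-03]).as_matrix())"
```

```text
hub [ 0.54759522 -0.05557506]
8.909633997976213 [ 0.55007019 -0.05429179 -0.16092307  5.54249218]
[[-0.5, -1.0], [0.0, -0.5], [-0.6, -0.4], [0.2, -1.3], [-0.3, -1.0], [-0.0, -0.6], [-0.7, -0.8], [-0.6, -0.6], [-0.4, -0.9], [-0.8, -0.2], [-0.3, 0.9], [-0.9, -2.0], [-0.9, 1.2], [-0.7, -1.6], [-0.6, -0.7], [-0.5, -1.4]]
pin [ 0.59349421 -0.10919493  0.144     ] dish [ 0.73656828 -0.16011772  0.057     ] chute [ 0.7899169  -0.01217817  0.105     ]
jar [ 0.5010484  -0.38092251]
stack [0.51255109 0.37206488]
br [ 0.62470483 -0.39250903]
[[-9.26499323e-01  3.76295984e-01 -5.80799584e-04]
 [ 3.76296402e-01  9.26497518e-01 -1.83473806e-03]
 [-1.52295189e-04 -1.91843636e-03 -9.99998148e-01]]
```

The fit is good: about 1 px residual, crank at q≈5.54, sleeve at (0.593, -0.109). I'll turn clockwise by 5.54. First I fly over, about 198 mm per call.

>>> {"fn": "jog_arm", "kwargs": {
  "increments": [
    {"tx": -30,"ty": -26,"gripper": 1},
    {"tx": -60,"ty": -53,"gripper": 1},
    {"tx": -89,"ty": -79,"gripper": 1},
    {"tx": -118,"ty": -106,"gripper": 1},
    {"tx": -148,"ty": -132,"gripper": 1}
  ],
  "grip_force": 30
}}

```text
validation failed for argument at $.in...
```

>>> {"fn": "jog_arm", "kwargs": {
  "increments": [
    {"tx": -30,"ty": -26,"gripper": 1},
    {"tx": -60,"ty": -53,"gripper": 1},
    {"tx": -89,"ty": -79,"gripper": 1},
    {"tx": -118,"ty": -106,"gripper": 1},
    {"tx": -148,"ty": -132,"gripper": 1}
  ]
}}

```text
validation failed for argument at $.in...
```

>>> {"fn": "jog_arm", "kwargs": {
  "increments": [
    {"tx": -30,"ty": -26,"gripper": 1},
    {"tx": -60,"ty": -53,"gripper": 1},
    {"tx": -89,"ty": -79,"gripper": 1},
    {"tx": -118,"ty": -106,"gripper": 1},
    {"tx": -148,"ty": -132,"gripper": 1}
  ]
}}

```text
validation failed for argument at $.in...
```

All seven fields are probably required.

>>> {"fn": "jog_arm", "kwargs": {
  "increments": [
    {"tx": -30,"ty": -26,"tz": 0,"wx": 0,"wy": 0,"wz": 0,"gripper": 1},
    {"tx": -60,"ty": -53,"tz": 0,"wx": 0,"wy": 0,"wz": 0,"gripper": 1},
    {"tx": -89,"ty": -79,"tz": 0,"wx": 0,"wy": 0,"wz": 0,"gripper": 1},
    {"tx": -118,"ty": -106,"tz": 0,"wx": 0,"wy": 0,"wz": 0,"gripper": 1},
    {"tx": -148,"ty": -132,"tz": 0,"wx": 0,"wy": 0,"wz": 0,"gripper": 1}
  ],
  "grip_force": 30
}}

```text
time: 1.32
position: [0.3324, 0.4225, 0.2227]
tool_rot: [0.601, 3.083, 0.001]
ft_force: [1.0, 1.1, 0.2]
grip_width: 1.002
grip_force: 0.0
```

>>> {"fn": "jog_arm", "kwargs": {
  "increments": [
    {"tx": -30,"ty": -26,"tz": 0,"wx": 0,"wy": 0,"wz": 0,"gripper": 1},
    {"tx": -60,"ty": -53,"tz": 0,"wx": 0,"wy": 0,"wz": 0,"gripper": 1},
    {"tx": -89,"ty": -79,"tz": 0,"wx": 0,"wy": 0,"wz": 0,"gripper": 1},
    {"tx": -118,"ty": -106,"tz": 0,"wx": 0,"wy": 0,"wz": 0,"gripper": 1},
    {"tx": -148,"ty": -132,"tz": 0,"wx": 0,"wy": 0,"wz": 0,"gripper": 1}
  ]
}}

```text
time: 1.73
position: [0.4199, 0.2444, 0.2229]
tool_rot: [0.602, 3.083, 0.001]
ft_force: [1.3, 0.0, -0.3]
grip_width: 1.0
grip_force: 0.0
```

>>> {"fn": "jog_arm", "kwargs": {
  "increments": [
    {"tx": -30,"ty": -26,"tz": 0,"wx": 0,"wy": 0,"wz": 0,"gripper": 1},
    {"tx": -60,"ty": -53,"tz": 0,"wx": 0,"wy": 0,"wz": 0,"gripper": 1},
    {"tx": -89,"ty": -79,"tz": 0,"wx": 0,"wy": 0,"wz": 0,"gripper": 1},
    {"tx": -118,"ty": -106,"tz": 0,"wx": 0,"wy": 0,"wz": 0,"gripper": 1},
    {"tx": -148,"ty": -132,"tz": 0,"wx": 0,"wy": 0,"wz": 0,"gripper": 1}
  ]
}}

```text
time: 2.15
position: [0.5074, 0.0664, 0.223]
tool_rot: [0.602, 3.083, 0.001]
ft_force: [0.7, 1.0, 0.3]
grip_width: 0.998
grip_force: 0.0
```

>>> {"fn": "jog_arm", "kwargs": {
  "increments": [
    {"tx": -30,"ty": -26,"tz": 0,"wx": 0,"wy": 0,"wz": 0,"gripper": 1},
    {"tx": -60,"ty": -53,"tz": 0,"wx": 0,"wy": 0,"wz": 0,"gripper": 1},
    {"tx": -89,"ty": -79,"tz": 0,"wx": 0,"wy": 0,"wz": 0,"gripper": 1},
    {"tx": -118,"ty": -106,"tz": 0,"wx": 0,"wy": 0,"wz": 0,"gripper": 1},
    {"tx": -148,"ty": -132,"tz": 0,"wx": 0,"wy": 0,"wz": 0,"gripper": 1}
  ]
}}

```text
time: 2.57
position: [0.595, -0.1115, 0.223]
tool_rot: [0.601, 3.083, 0.001]
ft_force: [1.2, 0.8, -0.2]
grip_width: 1.0
grip_force: 0.0
```

>>> {"fn": "jog_arm", "kwargs": {
  "increments": [
    {"tx": 2,"ty": 2,"tz": 30,"wx": 0,"wy": 0,"wz": 0,"gripper": 1},
    {"tx": 2,"ty": 2,"tz": 60,"wx": 0,"wy": 0,"wz": 0,"gripper": 1},
    {"tx": 2,"ty": 2,"tz": 90,"wx": 0,"wy": 0,"wz": 0,"gripper": 1},
    {"tx": 2,"ty": 2,"tz": 115,"wx": 0,"wy": 0,"wz": 0,"gripper": 1},
    {"tx": 2,"ty": 2,"tz": 127,"wx": 0,"wy": 0,"wz": 0,"gripper": 1}
  ]
}}

```text
time: 2.98
position: [0.5912, -0.1066, 0.092]
tool_rot: [-0.601, -3.078, 0.001]
ft_force: [-0.5, -0.2, 0.3]
grip_width: 1.002
grip_force: 0.0
```

```bash
python3 - <<'E'
from bench import vision
import cv2
im=vision.get_image('scene')['color']; im2=vision.get_image('top')['color']
a=cv2.resize(im[130:260,180:300],(400,433),interpolation=2); b=cv2.resize(im2[150:280,220:340],(400,433),interpolation=2)
cv2.imwrite('pics/c.png',cv2.hconcat([a,b]))
E
```

```text
(no output)
```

View pics/c.png

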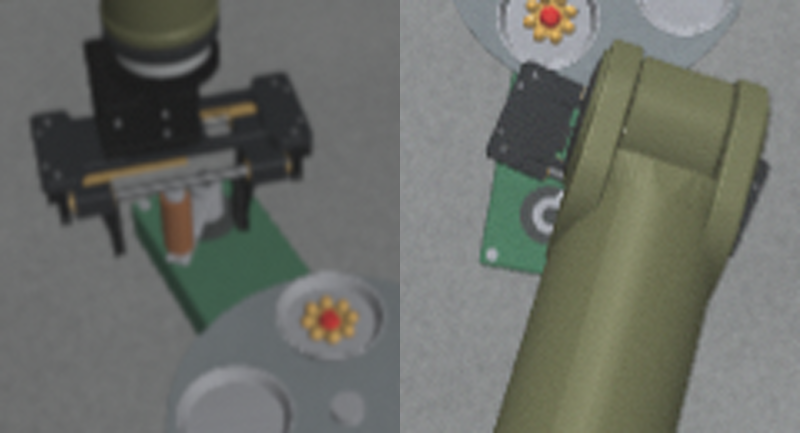

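The sleeve (at about (178,220) in the left half) stands between the open fingers, which are clear of the hub. Closing now.

>>> {"fn": "jog_arm", "kwargs": {
  "increments": [
    {"tx": -1,"ty": -1,"tz": 0,"wx": 0,"wy": 0,"wz": 0,"gripper": 0.5},
    {"tx": -1,"ty": -1,"tz": 0,"wx": 0,"wy": 0,"wz": 0,"gripper": 0.3},
    {"tx": -1,"ty": -1,"tz": 0,"wx": 0,"wy": 0,"wz": 0,"gripper": 0},
    {"tx": -1,"ty": -1,"tz": 0,"wx": 0,"wy": 0,"wz": 0,"gripper": 0},
    {"tx": -1,"ty": -1,"tz": 0,"wx": 0,"wy": 0,"wz": 0,"gripper": 0}
  ],
  "grip_force": 30
}}

```text
time: 3.5
position: [0.5946, -0.1084, 0.0967]
tool_rot: [0.602, 3.082, 0.001]
ft_force: [-0.5, -0.3, -0.4]
grip_width: 0.705
grip_force: 0.0
```

>>> {"fn": "jog_arm", "kwargs": {
  "increments": [
    {"tx": 0,"ty": 0,"tz": 0,"wx": 0,"wy": 0,"wz": 0,"gripper": 0},
    {"tx": 0,"ty": 0,"tz": 0,"wx": 0,"wy": 0,"wz": 0,"gripper": 0},
    {"tx": 0,"ty": 0,"tz": 0,"wx": 0,"wy": 0,"wz": 0,"gripper": 0},
    {"tx": 0,"ty": 0,"tz": 0,"wx": 0,"wy": 0,"wz": 0,"gripper": 0},
    {"tx": 0,"ty": 0,"tz": 0,"wx": 0,"wy": 0,"wz": 0,"gripper": 0}
  ]
}}

```text
time: 3.92
position: [0.5939, -0.1084, 0.0955]
tool_rot: [-0.602, -3.083, -0.0]
ft_force: [-0.5, -0.6, -0.0]
grip_width: 0.322
grip_force: 0.0
```

>>> {"fn": "jog_arm", "kwargs": {
  "increments": [
    {"tx": 0,"ty": 0,"tz": 0,"wx": 0,"wy": 0,"wz": 0,"gripper": 0},
    {"tx": 0,"ty": 0,"tz": 0,"wx": 0,"wy": 0,"wz": 0,"gripper": 0},
    {"tx": 0,"ty": 0,"tz": 0,"wx": 0,"wy": 0,"wz": 0,"gripper": 0},
    {"tx": 0,"ty": 0,"tz": 0,"wx": 0,"wy": 0,"wz": 0,"gripper": 0},
    {"tx": 0,"ty": 0,"tz": 0,"wx": 0,"wy": 0,"wz": 0,"gripper": 0}
  ],
  "grip_force": 30
}}

```text
time: 4.33
position: [0.5938, -0.1087, 0.0955]
tool_rot: [-0.603, -3.083, 0.0]
ft_force: [0.2, -0.6, 0.1]
grip_width: 0.26
grip_force: 30.0
```

```bash
cat > arc.py <<'E'
from h import *
import sys
M=R.from_rotvec([.602,3.083,0]).as_matrix()
w=-.1609; O=np.array([.5501,-.0543])
def rows(q0,q1,n=5,c0=None):
    P=lambda q:O+.07*u2(w+q)
    c0=P(q0) if c0 is None else c0
    for q in np.linspace(q0,q1,n+1)[1:]:
        d=M.T@np.r_[P(q)-c0,0]*1000; print(f'{q:.2f} tx {d[0]:.1f} ty {d[1]:.1f} tz {d[2]:.1f}')
if __name__=='__main__':
    qs=[5.54,5.14,4.44,3.74,3.04,2.34,1.64,.94,.24,0.0]
    for a,b in zip(qs,qs[1:]): print('call'); rows(a,b)
E
python3 arc.py
```

```text
call
5.46 tx 3.0 ty -4.7 tz -0.0
5.38 tx 6.3 ty -9.2 tz -0.0
5.30 tx 10.0 ty -13.5 tz -0.0
5.22 tx 14.0 ty -17.4 tz -0.0
5.14 tx 18.3 ty -20.9 tz -0.0
call
5.00 tx 8.2 ty -5.4 tz -0.0
4.86 tx 17.0 ty -9.6 tz -0.0
4.72 tx 26.4 ty -12.5 tz -0.0
4.58 tx 36.0 ty -14.1 tz -0.0
4.44 tx 45.8 ty -14.3 tz -0.0
call
4.30 tx 9.7 ty 1.1 tz -0.0
4.16 tx 19.2 ty 3.6 tz -0.0
4.02 tx 28.2 ty 7.4 tz -0.0
3.88 tx 36.6 ty 12.4 tz -0.0
3.74 tx 44.3 ty 18.6 tz -0.0
call
3.60 tx 6.7 ty 7.1 tz -0.0
3.46 tx 12.3 ty 15.2 tz -0.0
3.32 tx 16.8 ty 23.9 tz -0.0
3.18 tx 20.0 ty 33.1 tz -0.0
3.04 tx 21.9 ty 42.7 tz -0.0
call
2.90 tx 0.5 ty 9.8 tz 0.0
2.76 tx -0.3 ty 19.5 tz 0.0
2.62 tx -2.5 ty 29.1 tz 0.0
2.48 tx -6.0 ty 38.2 tz 0.0
2.34 tx -10.8 ty 46.8 tz 0.0
call
2.20 tx -5.9 ty 7.8 tz 0.0
2.06 tx -12.8 ty 14.7 tz 0.0
1.92 tx -20.7 ty 20.6 tz 0.0
1.78 tx -29.2 ty 25.3 tz 0.0
1.64 tx -38.4 ty 28.8 tz 0.0
call
1.50 tx -9.5 ty 2.2 tz 0.0
1.36 tx -19.3 ty 3.0 tz 0.0
1.22 tx -29.1 ty 2.4 tz 0.0
1.08 tx -38.7 ty 0.5 tz 0.0
0.94 tx -47.9 ty -2.7 tz 0.0
call
0.80 tx -8.7 ty -4.5 tz 0.0
0.66 tx -16.7 ty -10.1 tz 0.0
0.52 tx -23.8 ty -16.9 tz 0.0
0.38 tx -29.9 ty -24.5 tz 0.0
0.24 tx -34.9 ty -32.9 tz 0.0
call
0.19 tx -1.4 ty -3.0 tz 0.0
0.14 tx -2.7 ty -6.1 tz 0.0
0.10 tx -3.9 ty -9.3 tz 0.0
0.05 tx -4.8 ty -12.5 tz 0.0
0.00 tx -5.7 ty -15.8 tz 0.0
```

The sleeve is gripped at 30 N. First a gentle arc, to check the force.

>>> {"fn": "jog_arm", "kwargs": {
  "increments": [
    {"tx": 3,"ty": -4.7,"tz": 0,"wx": 0,"wy": 0,"wz": 0,"gripper": 0},
    {"tx": 6.3,"ty": -9.2,"tz": 0,"wx": 0,"wy": 0,"wz": 0,"gripper": 0},
    {"tx": 10,"ty": -13.5,"tz": 0,"wx": 0,"wy": 0,"wz": 0,"gripper": 0},
    {"tx": 14,"ty": -17.4,"tz": 0,"wx": 0,"wy": 0,"wz": 0,"gripper": 0},
    {"tx": 18.3,"ty": -20.9,"tz": 0,"wx": 0,"wy": 0,"wz": 0,"gripper": 0}
  ]
}}

```text
time: 4.75
position: [0.5685, -0.122, 0.0956]
tool_rot: [0.603, 3.082, -0.001]
ft_force: [2.8, -1.3, -1.8]
grip_width: 0.258
grip_force: 30.0
```

>>> {"fn": "jog_arm", "kwargs": {
  "increments": [
    {"tx": 8.2,"ty": -5.4,"tz": 0,"wx": 0,"wy": 0,"wz": 0,"gripper": 0},
    {"tx": 17,"ty": -9.6,"tz": 0,"wx": 0,"wy": 0,"wz": 0,"gripper": 0},
    {"tx": 26.4,"ty": -12.5,"tz": 0,"wx": 0,"wy": 0,"wz": 0,"gripper": 0},
    {"tx": 36,"ty": -14.1,"tz": 0,"wx": 0,"wy": 0,"wz": 0,"gripper": 0},
    {"tx": 45.8,"ty": -14.3,"tz": 0,"wx": 0,"wy": 0,"wz": 0,"gripper": 0}
  ]
}}

```text
time: 5.17
position: [0.5194, -0.1181, 0.0955]
tool_rot: [-0.604, -3.082, 0.002]
ft_force: [0.4, -5.1, -2.0]
grip_width: 0.256
grip_force: 30.0
```

Forces are small and the sleeve tracks the arc, so I continue.

>>> {"fn": "jog_arm", "kwargs": {
  "increments": [
    {"tx": 9.7,"ty": 1.1,"tz": 0,"wx": 0,"wy": 0,"wz": 0,"gripper": 0},
    {"tx": 19.2,"ty": 3.6,"tz": 0,"wx": 0,"wy": 0,"wz": 0,"gripper": 0},
    {"tx": 28.2,"ty": 7.4,"tz": 0,"wx": 0,"wy": 0,"wz": 0,"gripper": 0},
    {"tx": 36.6,"ty": 12.4,"tz": 0,"wx": 0,"wy": 0,"wz": 0,"gripper": 0},
    {"tx": 44.3,"ty": 18.6,"tz": 0,"wx": 0,"wy": 0,"wz": 0,"gripper": 0}
  ]
}}

```text
time: 5.58
position: [0.4849, -0.0828, 0.0955]
tool_rot: [-0.602, -3.08, 0.0]
ft_force: [-1.4, -2.7, 0.9]
grip_width: 0.257
grip_force: 30.0
```

>>> {"fn": "jog_arm", "kwargs": {
  "increments": [
    {"tx": 6.7,"ty": 7.1,"tz": 0,"wx": 0,"wy": 0,"wz": 0,"gripper": 0},
    {"tx": 12.3,"ty": 15.2,"tz": 0,"wx": 0,"wy": 0,"wz": 0,"gripper": 0},
    {"tx": 16.8,"ty": 23.9,"tz": 0,"wx": 0,"wy": 0,"wz": 0,"gripper": 0},
    {"tx": 20,"ty": 33.1,"tz": 0,"wx": 0,"wy": 0,"wz": 0,"gripper": 0},
    {"tx": 21.9,"ty": 42.7,"tz": 0,"wx": 0,"wy": 0,"wz": 0,"gripper": 0}
  ]
}}

```text
time: 6.0
position: [0.4824, -0.0334, 0.0955]
tool_rot: [-0.601, -3.082, -0.001]
ft_force: [-1.6, -1.4, 0.5]
grip_width: 0.255
grip_force: 30.0
```

>>> {"fn": "jog_arm", "kwargs": {
  "increments": [
    {"tx": 0.5,"ty": 9.8,"tz": 0,"wx": 0,"wy": 0,"wz": 0,"gripper": 0},
    {"tx": -0.3,"ty": 19.5,"tz": 0,"wx": 0,"wy": 0,"wz": 0,"gripper": 0},
    {"tx": -2.5,"ty": 29.1,"tz": 0,"wx": 0,"wy": 0,"wz": 0,"gripper": 0},
    {"tx": -6,"ty": 38.2,"tz": 0,"wx": 0,"wy": 0,"wz": 0,"gripper": 0},
    {"tx": -10.8,"ty": 46.8,"tz": 0,"wx": 0,"wy": 0,"wz": 0,"gripper": 0}
  ]
}}

```text
time: 6.42
position: [0.5118, 0.0045, 0.0955]
tool_rot: [0.602, 3.083, -0.001]
ft_force: [0.4, -5.0, -2.0]
grip_width: 0.261
grip_force: 30.0
```

>>> {"fn": "jog_arm", "kwargs": {
  "increments": [
    {"tx": -5.9,"ty": 7.8,"tz": 0,"wx": 0,"wy": 0,"wz": 0,"gripper": 0},
    {"tx": -12.8,"ty": 14.7,"tz": 0,"wx": 0,"wy": 0,"wz": 0,"gripper": 0},
    {"tx": -20.7,"ty": 20.6,"tz": 0,"wx": 0,"wy": 0,"wz": 0,"gripper": 0},
    {"tx": -29.2,"ty": 25.3,"tz": 0,"wx": 0,"wy": 0,"wz": 0,"gripper": 0},
    {"tx": -38.4,"ty": 28.8,"tz": 0,"wx": 0,"wy": 0,"wz": 0,"gripper": 0}
  ]
}}

```text
time: 6.83
position: [0.5576, 0.0148, 0.0953]
tool_rot: [-0.604, -3.082, 0.004]
ft_force: [-2.7, -6.3, 2.3]
grip_width: 0.254
grip_force: 30.0
```

>>> {"fn": "jog_arm", "kwargs": {
  "increments": [
    {"tx": -9.5,"ty": 2.2,"tz": 0,"wx": 0,"wy": 0,"wz": 0,"gripper": 0},
    {"tx": -19.3,"ty": 3,"tz": 0,"wx": 0,"wy": 0,"wz": 0,"gripper": 0},
    {"tx": -29.1,"ty": 2.4,"tz": 0,"wx": 0,"wy": 0,"wz": 0,"gripper": 0},
    {"tx": -38.7,"ty": 0.5,"tz": 0,"wx": 0,"wy": 0,"wz": 0,"gripper": 0},
    {"tx": -47.9,"ty": -2.7,"tz": 0,"wx": 0,"wy": 0,"wz": 0,"gripper": 0}
  ]
}}

```text
time: 7.25
position: [0.5994, -0.0059, 0.0953]
tool_rot: [-0.603, -3.079, 0.003]
ft_force: [-8.4, -5.7, 5.1]
grip_width: 0.258
grip_force: 30.0
```

>>> {"fn": "jog_arm", "kwargs": {
  "increments": [
    {"tx": -8.7,"ty": -4.5,"tz": 0,"wx": 0,"wy": 0,"wz": 0,"gripper": 0},
    {"tx": -16.7,"ty": -10.1,"tz": 0,"wx": 0,"wy": 0,"wz": 0,"gripper": 0},
    {"tx": -23.8,"ty": -16.9,"tz": 0,"wx": 0,"wy": 0,"wz": 0,"gripper": 0},
    {"tx": -29.9,"ty": -24.5,"tz": 0,"wx": 0,"wy": 0,"wz": 0,"gripper": 0},
    {"tx": -34.9,"ty": -32.9,"tz": 0,"wx": 0,"wy": 0,"wz": 0,"gripper": 0}
  ]
}}

```text
time: 7.67
position: [0.6188, -0.0468, 0.0953]
tool_rot: [-0.601, -3.077, -0.002]
ft_force: [-9.8, 0.1, 5.7]
grip_width: 0.258
grip_force: 30.0
```

>>> {"fn": "jog_arm", "kwargs": {
  "increments": [
    {"tx": -1.4,"ty": -3,"tz": 0,"wx": 0,"wy": 0,"wz": 0,"gripper": 0},
    {"tx": -2.7,"ty": -6.1,"tz": 0,"wx": 0,"wy": 0,"wz": 0,"gripper": 0},
    {"tx": -3.9,"ty": -9.3,"tz": 0,"wx": 0,"wy": 0,"wz": 0,"gripper": 0},
    {"tx": -4.8,"ty": -12.5,"tz": 0,"wx": 0,"wy": 0,"wz": 0,"gripper": 0},
    {"tx": -5.7,"ty": -15.8,"tz": 0,"wx": 0,"wy": 0,"wz": 0,"gripper": 0}
  ]
}}

```text
time: 8.08
position: [0.6188, -0.0619, 0.0954]
tool_rot: [-0.6, -3.079, -0.005]
ft_force: [-7.5, 2.5, 5.0]
grip_width: 0.255
grip_force: 30.0
```

```bash
python3 - <<'E'
from bench import ctrl,vision
import cv2
im=vision.get_image('scene')['color']; im2=vision.get_image('top')['color']
cv2.imwrite('pics/s2.png',im);cv2.imwrite('pics/t2.png',im2)
a=cv2.resize(im[130:320,190:390],(400,380),interpolation=2); b=cv2.resize(im2[70:260,160:360],(400,380),interpolation=2)
cv2.imwrite('pics/d.png',cv2.hconcat([a,b])); s=ctrl.get_state(); print(s['position'],s['ft_force'],s['time'])
E
```

```text
[ 0.61873082 -0.06291118  0.09538763] [-7.72754912  1.43364268  4.70881802] 8.1833
```

View pics/d.png

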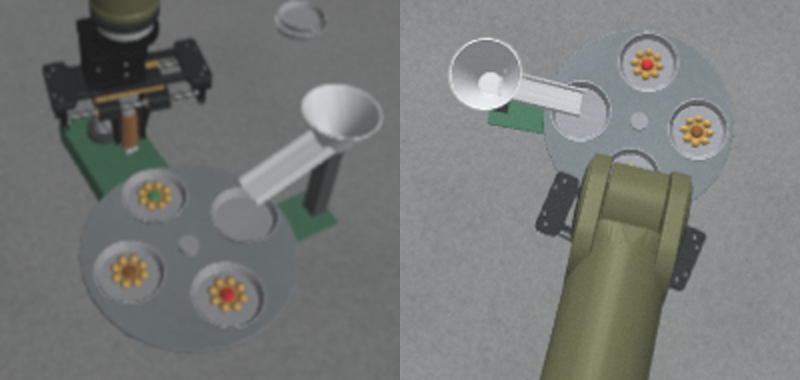

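The empty dish sits under the chute (right half, about (580,110); left half, (244,215)). A quick fit will check the angle.

```bash
python3 - <<'E'
from h import *
T=lambda x,y:np.array([160+(x+.5)/2-.5,70+(y+.5)/2-.5]); S=lambda x,y:np.array([190+(x+.5)/2-.5,130+(y+.5)/2-.5])
obs=[(TOP,'b3',T(247,65)),(TOP,'b2',T(297,131)),(TOP,'hop',T(86,74)),(SC,'b1',S(155,196)),(SC,'b2',S(129,271)),(SC,'b3',S(228,294)),(SC,'dish',S(244,216)),(SC,'hop',S(342,109))]
p=[.55007,-.05429,-.16092]
r=least_squares(lambda q:np.concatenate([proj(c,pt([*p,q[0]],n))-uv for c,n,uv in obs]),[0.],loss='soft_l1')
print(r.x,np.round(r.fun.reshape(-1,2),1).tolist()); print('pin angle q',np.arctan2(-.0629+.0543,.6187-.5501)+.1609)
E
```

```text
[0.06724599] [[0.4, -2.1], [0.6, -1.8], [-0.2, -1.4], [-1.1, -0.4], [-0.7, 0.1], [-0.9, 0.2], [-0.7, 1.3], [-0.7, 1.2]]
pin angle q 0.0361861967137031
```

The angle is within about 0.07 rad, roughly 3 mm at the dish. I'll relax, hold, then release and lift.

>>> {"fn": "jog_arm", "kwargs": {
  "increments": [
    {"tx": 0.6,"ty": -1.3,"tz": 0,"wx": 0,"wy": 0,"wz": 0,"gripper": 0},
    {"tx": 0.6,"ty": -1.3,"tz": 0,"wx": 0,"wy": 0,"wz": 0,"gripper": 0},
    {"tx": 0.6,"ty": -1.3,"tz": 0,"wx": 0,"wy": 0,"wz": 0,"gripper": 0},
    {"tx": 0.6,"ty": -1.3,"tz": 0,"wx": 0,"wy": 0,"wz": 0,"gripper": 0},
    {"tx": 0.6,"ty": -1.3,"tz": 0,"wx": 0,"wy": 0,"wz": 0,"gripper": 0}
  ]
}}

```text
time: 8.6
position: [0.6186, -0.0637, 0.0954]
tool_rot: [-0.6, -3.082, -0.003]
ft_force: [-3.9, 2.1, 2.8]
grip_width: 0.254
grip_force: 30.0
```

>>> {"fn": "jog_arm", "kwargs": {
  "increments": [
    {"tx": 0,"ty": 0,"tz": 0,"wx": 0,"wy": 0,"wz": 0,"gripper": 0.35},
    {"tx": 0,"ty": 0,"tz": 0,"wx": 0,"wy": 0,"wz": 0,"gripper": 0.5},
    {"tx": 0,"ty": 0,"tz": 0,"wx": 0,"wy": 0,"wz": 0,"gripper": 0.8},
    {"tx": 0,"ty": 0,"tz": 0,"wx": 0,"wy": 0,"wz": 0,"gripper": 0.9},
    {"tx": 0,"ty": 0,"tz": 0,"wx": 0,"wy": 0,"wz": 0,"gripper": 0.9}
  ]
}}

```text
time: 9.02
position: [0.6191, -0.0658, 0.0956]
tool_rot: [0.602, 3.082, -0.0]
ft_force: [-0.3, 0.6, -1.3]
grip_width: 0.552
grip_force: 0.0
```

>>> {"fn": "jog_arm", "kwargs": {
  "increments": [
    {"tx": 0,"ty": 0,"tz": 0,"wx": 0,"wy": 0,"wz": 0,"gripper": 0.9},
    {"tx": 0,"ty": 0,"tz": 0,"wx": 0,"wy": 0,"wz": 0,"gripper": 0.9},
    {"tx": 0,"ty": 0,"tz": 0,"wx": 0,"wy": 0,"wz": 0,"gripper": 0.9},
    {"tx": 0,"ty": 0,"tz": 0,"wx": 0,"wy": 0,"wz": 0,"gripper": 0.9},
    {"tx": 0,"ty": 0,"tz": 0,"wx": 0,"wy": 0,"wz": 0,"gripper": 0.9}
  ]
}}

```text
time: 9.43
position: [0.6187, -0.0656, 0.0956]
tool_rot: [0.602, 3.083, 0.0]
ft_force: [-0.4, -0.0, -0.7]
grip_width: 0.872
grip_force: 0.0
```

>>> {"fn": "jog_arm", "kwargs": {
  "increments": [
    {"tx": 0,"ty": 0,"tz": -20,"wx": 0,"wy": 0,"wz": 0,"gripper": 0.9},
    {"tx": 0,"ty": 0,"tz": -45,"wx": 0,"wy": 0,"wz": 0,"gripper": 0.9},
    {"tx": 0,"ty": 0,"tz": -75,"wx": 0,"wy": 0,"wz": 0,"gripper": 0.9},
    {"tx": 0,"ty": 0,"tz": -105,"wx": 0,"wy": 0,"wz": 0,"gripper": 0.9},
    {"tx": 0,"ty": 0,"tz": -120,"wx": 0,"wy": 0,"wz": 0,"gripper": 0.9}
  ]
}}

```text
time: 9.85
position: [0.6201, -0.066, 0.2197]
tool_rot: [0.602, 3.078, 0.002]
ft_force: [0.3, -0.1, 0.0]
grip_width: 0.901
grip_force: 0.0
```

>>> {"fn": "jog_arm", "kwargs": {
  "increments": [
    {"tx": 0,"ty": 0,"tz": 0,"wx": 0,"wy": 0,"wz": 0,"gripper": 0.9},
    {"tx": 0,"ty": 0,"tz": 0,"wx": 0,"wy": 0,"wz": 0,"gripper": 0.9},
    {"tx": 0,"ty": 0,"tz": 0,"wx": 0,"wy": 0,"wz": 0,"gripper": 0.9},
    {"tx": 0,"ty": 0,"tz": 0,"wx": 0,"wy": 0,"wz": 0,"gripper": 0.9},
    {"tx": 0,"ty": 0,"tz": 0,"wx": 0,"wy": 0,"wz": 0,"gripper": 0.9}
  ]
}}

```text
time: 10.27
position: [0.6178, -0.0654, 0.2139]
tool_rot: [-0.602, -3.081, 0.001]
ft_force: [-0.1, -0.9, -0.2]
grip_width: 0.897
grip_force: 0.0
```

```bash
python3 - <<'E'
from bench import ctrl,vision
import cv2
im=vision.get_image('scene')['color']
cv2.imwrite('pics/e.png',cv2.resize(im[100:320,100:400],(800,587),interpolation=2)); s=ctrl.get_state(); print(s['position'],s['ft_force'],s['time'])
E
```

```text
[ 0.61795599 -0.0654463   0.21413683] [0.56798748 0.73389765 0.14017345] 10.3167
```

View pics/e.png

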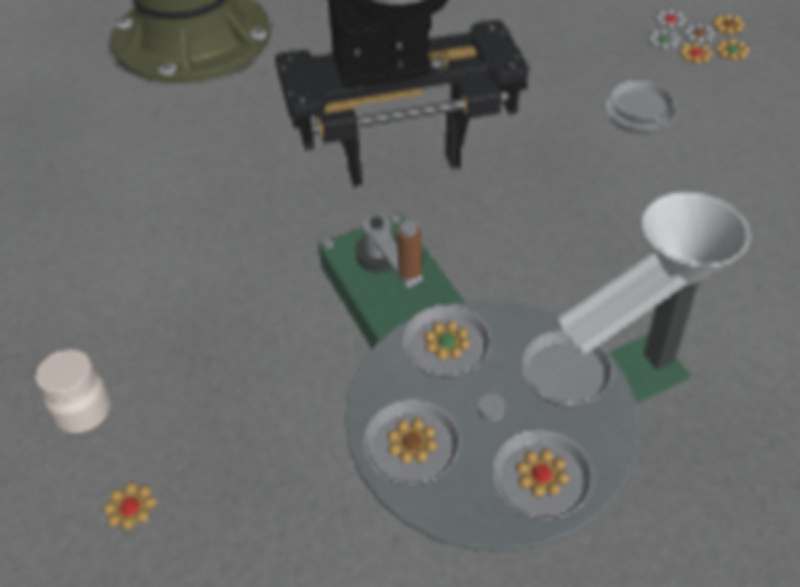

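The gripper is clear above the sleeve (410,255), the empty dish (567,367) sits under the chute mouth (578,335), and the bystanders are where they were.

```bash
python3 -c "
from bench import ctrl; print(ctrl.close_job())"
```

```text
the job is handed in; nothing more can be done
None
```

Job handed in, verdict not shown: the crank was turned clockwise by its sleeve until the empty dish stood about 3 mm from centre under the chute by my camera fit, then let go; the jar, dish stack and loose brooch look undisturbed.

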